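Anchor the camera pole and draw it out

TASK

Get the small camera pole ready for filming at the worktop: with the wooden pestle held in the gripper, knock the orange anchor peg in the pole's foot down until its head sits on its metal collar, then stand the pestle upright on the worktop and let go of it. Then squeeze the red release button on the pole's head and, in the same grip, pull the head straight up past the first stop to the second stop, and finish still holding the pole fully drawn out, since it springs back when let go. Drive the peg only with the pestle, do not draw the pole out before it is anchored, and leave the mug, the salt shaker and the soup tin where they stand.

Things in the scene. Friction and masses are not known exactly. Their poses are not given: they have to be found in the camera images.
- pole: The pole's dark steel foot, fixed to the worktop, with the upright outer tube. Origin: on the worktop under the tube's axis; z up. Foot plate 170 (x) x 110 (y) x 14 mm high, reaching from 122 mm on the -x side of the tube (the end with the peg) to 48 mm on the +x side. Outer tube 35 mm thick (38 mm rim), ending 88 mm above the worktop. The peg stands 90 mm from the tube's axis along the pole's own -x. The red button looks along the pole's own +y. Place and yaw vary.
- peg (a joint): How far the orange anchor peg has been driven down, m: 0 up to 0.014 (head down on its collar). Stiff and lightly sprung: it takes about 6 to 8 N to move and stays where it is left. It starts 0 to 3 mm down.
- peg_top (a point): Middle of the top of the orange peg's head (22 mm wide disc, 6 mm thick), 42 mm above the worktop with the peg fully up, 28 mm with it fully down. Below it is an aluminium collar 30 mm wide whose top is 22 mm above the worktop.
- top_tube (a joint): How far the top tube (steel, with the head) is drawn out of the middle tube, m: 0 shut, 0.08 at its stop. It runs out first, against about 3 to 4 N (weight and return spring); its end is the first stop. Locked at 0 (about 1 mm of play) unless the button is in.
- mid_tube (a joint): How far the middle tube (aluminium) is drawn out of the outer tube, m: 0 shut, 0.07 at its stop. It follows when the top tube has reached its stop, against about 8 to 11 N in all; its end is the second stop. Both tubes slide straight up; springs draw them back when the head is let go (the latch then stops the head about 30 mm up; with the button in it can be pushed fully shut).
- button (a joint): How far the red button is pressed into the head, m: 0 out to 0.006 fully in. It springs out; 2 N start it, 5 N hold it fully in, and the tube is unlocked from about 4 mm on. Closing a gripper on the head across the button presses it.
- grip (a point): Middle of the pole's head at the height of the button, where to grip; on the tube's axis, 118 mm above the worktop with the pole shut and 268 mm with it fully drawn out. Axes as the pole's. The white head is 30 x 30 mm square and 48 mm high (24 mm above to 24 mm below this point); above it is a black mounting disc 38 mm across that ends, with its small screw, 37 mm above this point.
- button_face (a point): Middle of the outer face of the red button (18 mm wide, 20 mm high), which stands 8 mm proud of the head's +y side when out and 2 mm when in: 23 mm from the head's axis when out.
- pestle: Loose wooden pestle, about 0.13 to 0.25 kg, standing upright on the worktop. Origin: centre of its underside; z along it. 140 mm high: club 36 mm thick up to 40 mm, tapering to a handle 22 mm thick from 60 to 120 mm above the underside, then a knob 28 mm thick. The flat underside is about 30 mm wide.
- pestle_grip (a point): Point on the pestle's axis, 105 mm above its underside, where to grip the 22 mm handle.
- mug: White mug, 78 mm across, 97 mm high, handle to one side (110 mm over it), origin under its centre. To be left alone.
- salt: Glass salt shaker with a grey top, 44 mm across, 90 mm high, origin under its centre. To be left alone.
- soup_tin: Low soup tin, 75 mm across, 58 mm high, origin under its centre. To be left alone.

How it is judged (in metres and radians):
On the way, in this order (a step that is already met when the one before it is completed fails the run):
1. the peg is driven down (within 2.5 mm of its collar) with the pestle on it (value of joint peg above 0.0115 m and z of peg_top in the frame of pestle between -0.02 and 0.02 m and horizontal distance between peg_top and pestle below 0.035 m), for 0.05 s.
2. the pestle stands upright on the worktop and is let go (height (world z) of pestle between -0.004 and 0.006 m and angle between pestle's own z axis and vertical below 0.12 rad and linear speed of pestle below 0.03 m/s and contact force between each of the arm, the fingers and pestle below 0.2 N), for 0.2 s.
3. the button is pressed in by the gripper before the pole is drawn out more than 40 mm (value of joint button above 0.004 m and value of joint top_tube below 0.04 m and contact force between the fingers and pole above 1 N), for 0.05 s.
At the end, for the whole second after the job is handed in: Peg within 2.5 mm of fully down; pestle upright on the worktop (tilt under 0.12 rad); the gripper holds the pole's head still, both tubes within 6 mm of their stops (top over 74 mm, middle over 64 mm); mug, salt shaker and soup tin within 30 mm of where they stood (value of joint peg above 0.0115 m and value of joint top_tube above 0.074 m and value of joint mid_tube above 0.064 m and velocity of joint each of top_tube, mid_tube below 0.02 m/s and contact force between the fingers and pole above 2 N and contact force between pole and pestle below 0.2 N and height (world z) of pestle between -0.004 and 0.006 m and angle between pestle's own z axis and vertical below 0.12 rad and distance of each of mug, salt, soup_tin from where it was at the start of the episode below 0.03 m); the arm keeps its last pose, push and grip.
It fails at once if the robot pushes the peg with anything but the pestle (contact force between any of the fingers, the arm and peg above 1 N).
It fails at once if the pole is drawn out before the peg is down (value of joint peg below 0.0095 m and value of joint top_tube above 0.015 m).
It fails at once if a bystander is knocked away (distance of any of mug, salt, soup_tin from where it was at the start of the episode above 0.03 m).
It also fails if it takes over 61 s, if anything falls off the work surface, if the arm or the gripper's body presses on something with over 40 N, if the wrist force passes 120 N, or if a joint passes its speed limit or range.

ROBOT

A 6-joint arm with a two-finger parallel gripper is mounted at the origin on a cart in front of the work surface, level with it; the furniture and walls round the work are solid. World frame = base frame: x ahead of the robot, y to its left, z up, the work surface at z = 0. Lengths are in m, angles in degrees, forces in N, time in s.
With the tool pointing down it reaches from about 0.35 to 0.875 m from the base axis. Payload 4.2 kg.
Tool frame: the origin (TCP) lies on the centre line of the jaws, within the pads' length; the fingertips stand 22 mm ahead of it and the grasp point (between the pads) lies 3 mm ahead of it (r.tcp_to_tips is the distance from the TCP to the fingertips, in m); z points along the fingers, y is the line along which they close (so a half turn about z gives the same grasp; the last joint's range is limited). The gripper opens to 87 mm and grips with 3 to 60 N. Pads are 19 mm wide; open, the fingers measure 117 mm over their backs; the gripper's body (75 mm by 190 mm) begins 51 mm behind the grasp point.
Start: joints at [90.447, 22.042, 0.453, 0, -68.411, -14.817], TCP at [0.155, 0.605, 0.245] pointing down, gripper open.
Joint ranges: [-179.83, 179.83], [-69.29, 118.12], [-61.27, 80.66], [-181.25, 117.63], [-171.15, -9.14], [-177.46, 177.46]. Speed limits (degrees/s): [159.86, 159.86, 180, 180, 180, 180].

INTERFACE

Orientations are given as a 3x3 rotation matrix whose columns are the frame's x, y, z axes.
In Python, from station import r gives the robot as it stands.
- The arm moves only by the tool apply_moves, never from a script. Its argument "plan" is a list of rows, each an object with "grip": the opening, from 0 (shut) to 1 (fully open); "offset": the shift along the tool's x, y, z in cm, a list of three; "spin": the turn about the tool's z in rad. A call has 1 to 5 rows; each row is the pose to reach, as a shift and turn from the pose commanded when the call began, along the tool's axes at that moment; what a row does not reach only later rows make up. A row lasts 1/10 s, in which the tool goes at most 50 mm and 8.59 degrees, less where a joint would pass 70% of its speed; a pose out of reach is approached as far as the arm can. A call with a gripper value outside its range is refused whole. The fingers move at their own pace and stop on an object; the grip force is fixed at half the most. Time passes only in rows, so rows that repeat a pose let the fingers close. It gives the time, the measured TCP pose, the force, the opening and the grip force at its end, in the units of the state.
- r.sense(): the state, without advancing time (a new reading comes with each control period).
- r.capture(name): name is "side" or "top"; returns a dict with "img" (420x560x3 uint8, blue, green, red), "depth" (420x560 float32, m along the optical axis (not along the pixel's ray), 0 where there is no reading), "mtx" (3x3 intrinsics, pixels), "R" (3x3) and "t" (3): a world point X has camera coordinates R X + t. Camera axes: x right, y down, z forward; pixel columns grow to the right and rows downward; lengths in m; the calibration is good to about 2 mm. A picture is of the moment at which its call begins.
- r.finish_job(): hands the job in; it is judged then, once.
The state is a dict: "time_s": time; "joints": joint angles; "joint_velocities": joint speeds; "effort": joint torques, N m; "tcp_pos": TCP position; "ee_rot": TCP orientation; "wrist_force": force on the tool from outside, world axes, zero at the start; "moment": the same for the moment, N m; "gripper_width": opening from 0.0 (shut) to 1.0 (fully open); "gripper_force": force on a finger pad.
Only numpy, scipy, OpenCV 4.12 (cv2) and the standard library are available. Lean on these libraries where they do the work, as an engineer would, in place of code of your own. Each camera call takes 0.05 s, during which the arm holds its last target. There are 200 camera calls.

## Working session

There is one attempt and no reset: what is moved stays moved. The work goes in short steps, Python scripts to look and compute and a tool call to move; the robot and the scene stay as the last step left them, time stands still between calls to the robot, and variables do not carry over. Pictures are saved under pics/ and viewed, at most 10 in all, crops included, and the job is handed in when it is done.

Besides the shell and the picture viewer there is one more tool, called after "Call:" as a command line: name --argument value ..., lists and objects as JSON in quotes. apply_moves: Moves the arm, as the interface text tells. Its arguments: {"type":"object","properties":{"plan":{"type":"array"}},"required":["plan"]}

```bash
mkdir -p pics; python3 - <<'E'
from station import r
import cv2,numpy as np
for n in("side","top"):
    c=r.capture(n); cv2.imwrite(f"pics/{n}0.png",c["img"]); np.savez(f"{n}0.npz",**c)
s=r.sense();print(s["time_s"],s["tcp_pos"],np.round(s["ee_rot"],3),s["wrist_force"],s["gripper_width"],r.tcp_to_tips)
E
```

```text
0.1 [0.15496818 0.60496464 0.24358487] [[ 0.969 -0.248 -0.   ]
 [-0.248 -0.969 -0.002]
 [ 0.     0.002 -1.   ]] [ 0.34401287  0.25582562 -0.64487793] 0.9969842382417236 0.022
```

View pics/side0.png

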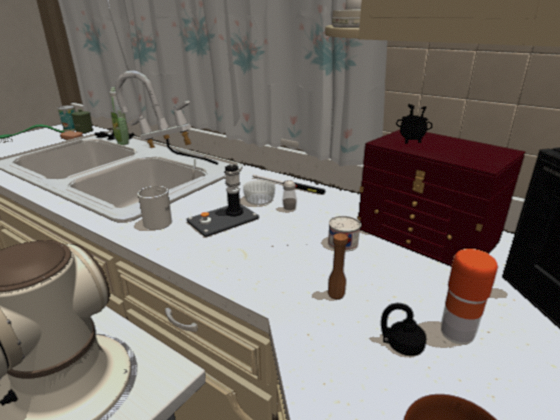

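View pics/top0.png

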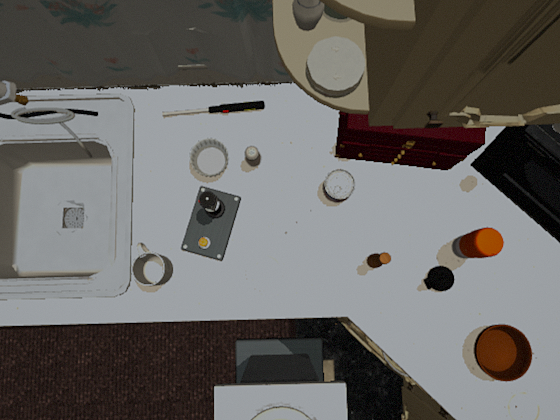

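The top view shows the pestle at about (380,259), the peg at (204,242), the pole head at (209,200), the mug at (150,268), the salt at (252,154) and the tin at (339,185). I'll turn these into world positions and make enlarged crops.

```bash
cat > h.py <<'E'
import numpy as np,cv2
def world(c,u,v,d=None):
    d=c["depth"][v,u] if d is None else d
    return c["R"].T@(np.linalg.inv(c["mtx"])@np.array([u,v,1])*d-c["t"])
def cloud(c):
    v,u=np.mgrid[:420,:560]; d=c["depth"]
    P=np.stack([u,v,np.ones_like(u)],-1)@np.linalg.inv(c["mtx"]).T*d[...,None]
    W=(P-c["t"])@c["R"]; W[d==0]=np.nan
    return W
def proj(c,X):
    p=c["mtx"]@(c["R"]@np.array(X)+c["t"]);return p[:2]/p[2]
E
python3 - <<'E'
from h import *
t=dict(np.load("top0.npz"));s=dict(np.load("side0.npz"))
print("cam",-t["R"].T@t["t"],-s["R"].T@s["t"])
for n,u,v in[("pknob",384,258),("peg",204,242),("head",208,198),("mug",150,268),("salt",252,154),("tin",339,185),("c1",203,188),("c2",238,197),("c3",220,258),("c4",184,247)]:
    print(n,np.round(world(t,u,v),3))
for n,u,v in[("pknob",340,238),("peg",205,215),("head",233,170),("pbot",338,290)]:
    print("s",n,np.round(world(s,u,v),3))
print(proj(t,[.155,.605,.245]),proj(s,[.155,.605,.245]))
a=cv2.resize(t["img"][175:275,170:270],(600,600),interpolation=2)
cv2.imwrite("pics/a.png",a)
b=np.hstack([cv2.resize(s["img"][150:240,180:270],(400,400),interpolation=2),cv2.resize(s["img"][225:305,300:380],(400,400),interpolation=2)])
cv2.imwrite("pics/b.png",b)
E
```

```text
cam [3.85288033e-01 5.26245615e-04 1.20062904e+00] [-0.16471305 -0.52964521  0.52342089]
pknob [ 0.439 -0.237  0.142]
peg [0.494 0.177 0.038]
head [0.582 0.151 0.151]
mug [0.436 0.316 0.009]
salt [0.7   0.053 0.087]
tin [ 0.624 -0.157  0.056]
c1 [0.633 0.182 0.02 ]
c2 [0.608 0.094 0.016]
c3 [0.455 0.14  0.018]
c4 [0.485 0.23  0.017]
s pknob [ 0.43  -0.247  0.138]
s peg [0.489 0.17  0.037]
s head [0.57  0.136 0.144]
s pbot [ 0.424 -0.254  0.025]
[-36.6142664  415.76869555] [-35.54139799 141.68196066]
```

View pics/a.png

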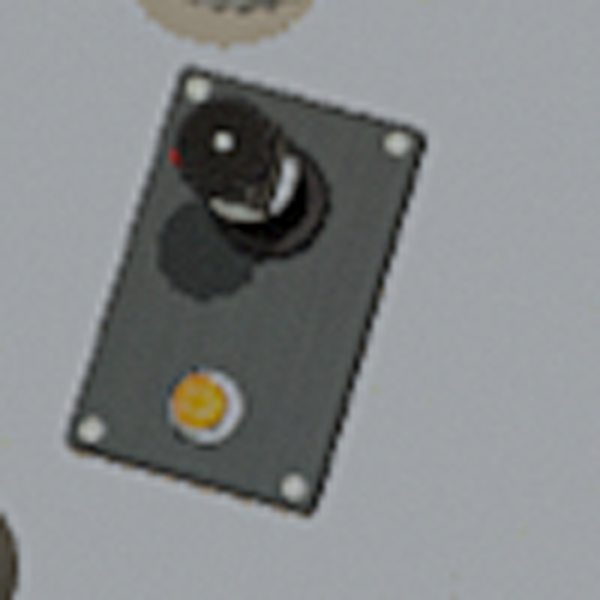

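View pics/b.png

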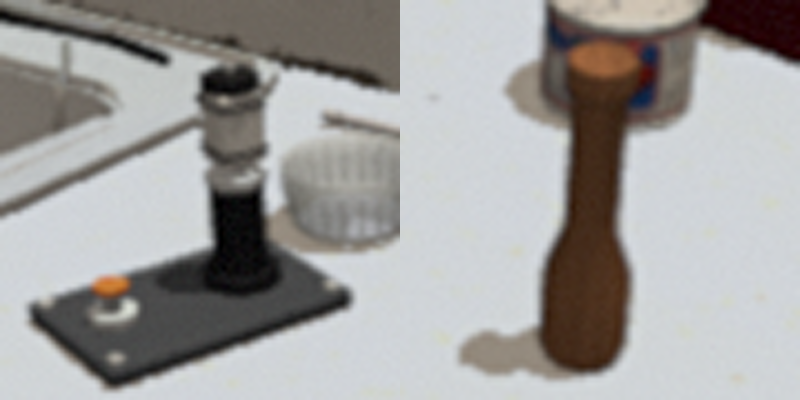

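The crops show the plate corners at (188,68), (428,135), (312,517) and (70,447) in the 6x crop, the peg head centre at (200,403) and the screw at (223,141), with the red button on the left. The pestle stands upright and free of its neighbours.

```bash
python3 - <<'E'
from h import *
t=dict(np.load("top0.npz"));s=dict(np.load("side0.npz"))
def atz(c,u,v,z):
    ray=c["R"].T@np.linalg.inv(c["mtx"])@np.array([u,v,1.]);o=-c["R"].T@c["t"]
    return (o+ray*(z-o[2])/ray[2])[:2]
f=lambda a,b,z:atz(t,170+a/6-.5,175+b/6-.5,z)
C=[f(*p,.014) for p in[(188,68),(428,135),(312,517),(70,447)]];C=np.array(C)
cen=C.mean(0);ax=C[0]+C[1]-C[2]-C[3];yaw=np.arctan2(ax[1],ax[0])
print("corners",C,np.linalg.norm(C[0]-C[1]),np.linalg.norm(C[1]-C[2]))
R=np.array([[np.cos(yaw),-np.sin(yaw)],[np.sin(yaw),np.cos(yaw)]])
print("yaw",np.degrees(yaw),"tube from plate",cen+R@[.037,0],"peg from plate",cen+R@[-.053,0])
print("peg direct",f(200,403,.041),"screw",f(223,141,.155))
for n,c,box in(("top",t,(225,290,355,410)),("side",s,(225,305,320,360))):
    W=cloud(c);a,b,d,e=box;w=W[a:b,d:e].reshape(-1,3)
    w=w[np.isfinite(w[:,2])];k=w[(w[:,2]>.137)&(w[:,2]<.15)&(abs(w[:,1]+.24)<.04)&(abs(w[:,0]-.43)<.04)]
    print(n,"knob",k.mean(0),np.ptp(k,axis=0),len(k))
    m=(W[...,2]>.045)&(W[...,2]<.3)&(W[...,0]>.3)&(W[...,0]<.85)&(abs(W[...,1])<.5)
    l=cv2.connectedComponentsWithStats(m.astype(np.uint8))
    for i in range(1,l[0]):
        if l[2][i,4]>60:
            q=W[l[1]==i];print(n,i,np.round(q.min(0),3),np.round(q.max(0),3))
i=lambda x,y:0
for n,u,v in(("knob",384,258),):print(atz(t,u,v,.14))
E
```

```text
corners [[0.64005227 0.188431  ]
 [0.6084658  0.08702699]
 [0.44907255 0.13728117]
 [0.4806067  0.2376071 ]] 0.1062095921893177 0.1671277696893674
yaw -17.32015552896268 tube from plate [0.57987161 0.15157127] peg from plate [0.49395256 0.17836524]
peg direct [0.49496778 0.17939004] screw [0.58168946 0.15309268]
top knob [ 0.44127128 -0.2390223   0.13937585] [0.02446074 0.02480974 0.00719969] 81
top 1 [ 0.664 -0.446  0.045] [ 0.818 -0.149  0.239]
top 2 [ 0.675 -0.5    0.046] [ 0.683 -0.496  0.29 ]
top 9 [0.689 0.037 0.046] [0.723 0.075 0.092]
top 13 [ 0.591 -0.195  0.047] [ 0.666 -0.12   0.063]
top 15 [0.564 0.134 0.045] [0.602 0.177 0.158]
top 16 [ 0.437 -0.495  0.045] [ 0.502 -0.431  0.165]
top 17 [0.393 0.26  0.045] [0.496 0.338 0.102]
top 18 [ 0.425 -0.252  0.045] [ 0.456 -0.224  0.144]
top 19 [ 0.374 -0.41   0.045] [ 0.404 -0.356  0.088]
side knob [ 0.43592932 -0.24443371  0.13828718] [0.02533389 0.02418148 0.00305748] 75
side 1 [ 0.431 -0.5    0.045] [ 0.85  -0.158  0.3  ]
side 2 [0.559 0.129 0.046] [0.595 0.169 0.154]
side 5 [0.686 0.032 0.045] [0.716 0.066 0.09 ]
side 6 [0.39  0.253 0.045] [0.47  0.334 0.098]
side 10 [ 0.421 -0.26   0.045] [ 0.664 -0.125  0.14 ]
side 11 [ 0.369 -0.416  0.045] [ 0.399 -0.36   0.084]
[ 0.43892173 -0.23753401]
```

Call:
apply_moves --plan '[{"grip": 1, "offset": [17.1, 14.2, 0], "spin": 0.05}, {"grip": 1, "offset": [17.1, 14.2, 0], "spin": 0.05}, {"grip": 1, "offset": [17.1, 14.2, 0], "spin": 0.05}, {"grip": 1, "offset": [17.1, 14.2, 0], "spin": 0.05}, {"grip": 1, "offset": [17.1, 14.2, 0], "spin": 0.05}]'

```text
time_s: 0.6
tcp_pos: [0.2866, 0.4219, 0.2443]
ee_rot: [[0.954, -0.299, -0.001], [-0.299, -0.954, -0.001], [-0.0, 0.002, -1.0]]
wrist_force: [-0.6, 0.8, -0.0]
gripper_width: 1.003
gripper_force: 0.0
```

Call:
apply_moves --plan '[{"grip": 1, "offset": [18, 17.3, 0], "spin": 0}, {"grip": 1, "offset": [18, 17.3, 0], "spin": 0}, {"grip": 1, "offset": [18, 17.3, 0], "spin": 0}, {"grip": 1, "offset": [18, 17.3, 0], "spin": 0}, {"grip": 1, "offset": [18, 17.3, 0], "spin": 0}]'

```text
time_s: 1.1
tcp_pos: [0.4064, 0.2049, 0.2445]
ee_rot: [[0.955, -0.296, -0.0], [-0.296, -0.955, 0.0], [-0.0, 0.0, -1.0]]
wrist_force: [0.3, 1.1, 0.6]
gripper_width: 1.002
gripper_force: 0.0
```

Call:
apply_moves --plan '[{"grip": 1, "offset": [8.4, 21, 0], "spin": 0}, {"grip": 1, "offset": [8.4, 21, 0], "spin": 0}, {"grip": 1, "offset": [8.4, 21, 0], "spin": 0}, {"grip": 1, "offset": [8.4, 21, 0], "spin": 0}, {"grip": 1, "offset": [8.4, 21, 0], "spin": 0}]'

```text
time_s: 1.6
tcp_pos: [0.4233, -0.0215, 0.2443]
ee_rot: [[0.954, -0.299, -0.001], [-0.299, -0.954, -0.0], [-0.001, 0.0, -1.0]]
wrist_force: [-0.0, 0.7, -0.3]
gripper_width: 1.001
gripper_force: 0.0
```

Call:
apply_moves --plan '[{"grip": 1, "offset": [8, 20.5, 0], "spin": 0}, {"grip": 1, "offset": [8, 20.5, 0], "spin": 0}, {"grip": 1, "offset": [8, 20.5, 0], "spin": 0}, {"grip": 1, "offset": [8, 20.5, 0], "spin": 0}, {"grip": 1, "offset": [8, 20.5, 0], "spin": 0}]'

```text
time_s: 2.1
tcp_pos: [0.4394, -0.2414, 0.2439]
ee_rot: [[0.954, -0.3, -0.001], [-0.3, -0.954, -0.0], [-0.001, 0.001, -1.0]]
wrist_force: [-0.5, -0.0, -0.8]
gripper_width: 0.996
gripper_force: 0.0
```

```bash
python3 - <<'E'
from station import r
from h import *
c=r.capture("side");s=r.sense();print(s["tcp_pos"],s["joints"])
print(proj(c,s["tcp_pos"]))
cv2.imwrite("pics/c.png",cv2.resize(c["img"][140:320,240:440],(600,540),interpolation=2))
E
```

```text
[ 0.439671   -0.24225936  0.24371379] [-1.02610186e+01  1.00817541e+01 -1.65009232e+01  5.96538689e-02
 -6.34938558e+01  8.27287661e+01]
[344.19970353 183.08932971]
```

View pics/c.png

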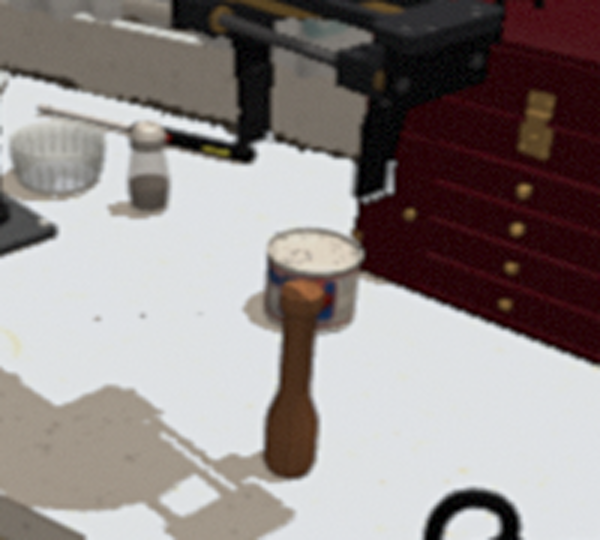

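The side view shows the fingers straddling the pestle's axis: the middle between the tips is near crop (313,168) and the knob near (304,290). I'll descend.

Call:
apply_moves --plan '[{"grip": 1, "offset": [0, 0, 5], "spin": 0}, {"grip": 1, "offset": [0, 0, 10], "spin": 0}, {"grip": 1, "offset": [0, 0, 13.5], "spin": 0}, {"grip": 1, "offset": [0, 0, 13.5], "spin": 0}, {"grip": 0.3, "offset": [0, 0, 13.5], "spin": 0}]'

```text
time_s: 2.65
tcp_pos: [0.4403, -0.2381, 0.11]
ee_rot: [[0.955, -0.295, -0.001], [-0.295, -0.955, -0.001], [-0.0, 0.001, -1.0]]
wrist_force: [0.3, 0.3, 0.7]
gripper_width: 0.964
gripper_force: 0.0
```

Call:
apply_moves --plan '[{"grip": 0, "offset": [0, 0, 0], "spin": 0}, {"grip": 0, "offset": [0, 0, 0], "spin": 0}, {"grip": 0, "offset": [0, 0, 0], "spin": 0}, {"grip": 0, "offset": [0, 0, 0], "spin": 0}, {"grip": 0, "offset": [0, 0, 0], "spin": 0}]'

```text
time_s: 3.15
tcp_pos: [0.44, -0.2381, 0.1101]
ee_rot: [[0.955, -0.296, 0.001], [-0.296, -0.955, -0.0], [0.001, -0.0, -1.0]]
wrist_force: [0.1, 0.1, 0.1]
gripper_width: 0.538
gripper_force: 0.0
```

Call:
apply_moves --plan '[{"grip": 0, "offset": [0, 0, 0], "spin": 0}, {"grip": 0, "offset": [0, 0, 0], "spin": 0}, {"grip": 0, "offset": [0, 0, 0], "spin": 0}, {"grip": 0, "offset": [0, 0, 0], "spin": 0}, {"grip": 0, "offset": [0, 0, 0], "spin": 0}]'

```text
time_s: 3.65
tcp_pos: [0.4398, -0.2381, 0.1095]
ee_rot: [[0.955, -0.296, -0.0], [-0.296, -0.955, -0.0], [-0.0, 0.0, -1.0]]
wrist_force: [1.0, -0.9, 0.5]
gripper_width: 0.297
gripper_force: 30.0
```

```bash
python3 - <<'E'
from station import r
from h import *
c=r.capture("side");s=r.sense();print(s["tcp_pos"],s["gripper_width"],s["gripper_force"],s["wrist_force"])
print(proj(c,s["tcp_pos"]))
cv2.imwrite("pics/d.png",cv2.resize(c["img"][180:320,260:420],(640,560),interpolation=2))
E
```

```text
[ 0.43985617 -0.23813355  0.10956064] 0.2981045120576581 29.999955107923597 [-0.23631698 -1.19402128 -0.051135  ]
[337.38669051 247.38452416]
```

View pics/d.png

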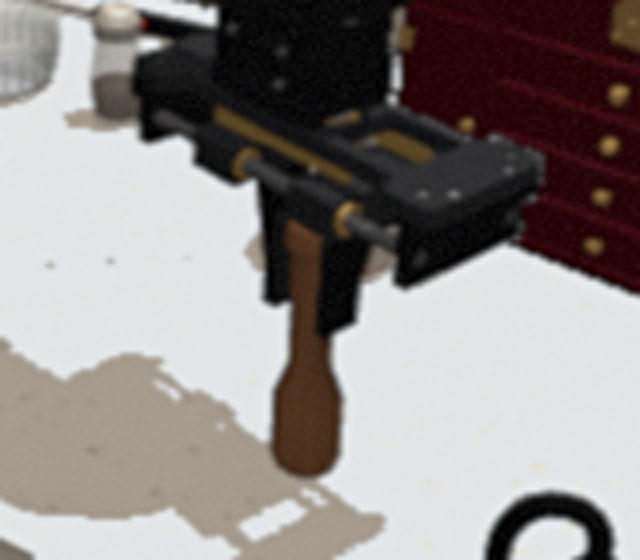

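The fingers are closed round the handle, but the 26 mm opening suggests the pads are on the knob's taper. I'll regrip 7 mm lower.

Call:
apply_moves --plan '[{"grip": 0.5, "offset": [0, 0, 0], "spin": 0}, {"grip": 0.5, "offset": [0, 0, 0], "spin": 0}, {"grip": 0.5, "offset": [0, 0, 0], "spin": 0}, {"grip": 0.5, "offset": [0, 0, 0.7], "spin": 0}, {"grip": 0.5, "offset": [0, 0, 0.7], "spin": 0}]'

```text
time_s: 4.2
tcp_pos: [0.4391, -0.2378, 0.1015]
ee_rot: [[0.955, -0.297, -0.002], [-0.297, -0.955, 0.001], [-0.002, -0.0, -1.0]]
wrist_force: [-0.5, 0.8, 0.2]
gripper_width: 0.496
gripper_force: 0.0
```

Call:
apply_moves --plan '[{"grip": 0, "offset": [0, 0, 0], "spin": 0}, {"grip": 0, "offset": [0, 0, 0], "spin": 0}, {"grip": 0, "offset": [0, 0, 0], "spin": 0}, {"grip": 0, "offset": [0, 0, 0], "spin": 0}, {"grip": 0, "offset": [0, 0, 0], "spin": 0}]'

```text
time_s: 4.7
tcp_pos: [0.4399, -0.2381, 0.1027]
ee_rot: [[0.955, -0.296, 0.0], [-0.296, -0.955, -0.0], [0.0, 0.0, -1.0]]
wrist_force: [0.2, 0.9, -0.3]
gripper_width: 0.287
gripper_force: 30.0
```

Call:
apply_moves --plan '[{"grip": 0, "offset": [0, 0, -2], "spin": 0}, {"grip": 0, "offset": [0, 0, -5], "spin": 0}, {"grip": 0, "offset": [0, 0, -8], "spin": 0}, {"grip": 0, "offset": [-0.5, -3, -8.5], "spin": 0}, {"grip": 0, "offset": [-1.2, -7, -8.5], "spin": 0}]'

```text
time_s: 5.2
tcp_pos: [0.4497, -0.1678, 0.1889]
ee_rot: [[0.954, -0.3, 0.003], [-0.3, -0.954, -0.0], [0.003, -0.001, -1.0]]
wrist_force: [1.0, -0.5, -2.1]
gripper_width: 0.285
gripper_force: 30.0
```

Call:
apply_moves --plan '[{"grip": 0, "offset": [-0.7, -4, 0], "spin": 0}, {"grip": 0, "offset": [-1.4, -8, 0], "spin": 0}, {"grip": 0, "offset": [-2.1, -12, 0], "spin": 0}, {"grip": 0, "offset": [-2.8, -16, 0], "spin": 0}, {"grip": 0, "offset": [-3.5, -20, 0], "spin": 0}]'

```text
time_s: 5.7
tcp_pos: [0.4745, 0.0354, 0.1874]
ee_rot: [[0.955, -0.296, -0.0], [-0.296, -0.955, 0.0], [-0.0, -0.0, -1.0]]
wrist_force: [0.9, 0.4, -2.1]
gripper_width: 0.292
gripper_force: 30.0
```

Call:
apply_moves --plan '[{"grip": 0, "offset": [-0.7, -4, 0], "spin": 0}, {"grip": 0, "offset": [-1.4, -8, 0], "spin": 0}, {"grip": 0, "offset": [-2, -12, 0], "spin": 0}, {"grip": 0, "offset": [-2.3, -14.2, 0], "spin": 0}, {"grip": 0, "offset": [-2.3, -14.2, 0], "spin": 0}]'

```text
time_s: 6.2
tcp_pos: [0.4953, 0.1788, 0.187]
ee_rot: [[0.956, -0.293, 0.0], [-0.293, -0.956, 0.0], [-0.0, -0.0, -1.0]]
wrist_force: [0.3, -0.2, -0.7]
gripper_width: 0.286
gripper_force: 30.0
```

```bash
python3 - <<'E'
from station import r
from h import *
c=r.capture("side");d=r.capture("top");s=r.sense();print(s["tcp_pos"],s["gripper_width"],s["gripper_force"],s["wrist_force"])
p=s["tcp_pos"];print(proj(c,p-[0,0,.103]))
cv2.imwrite("pics/e.png",cv2.resize(c["img"][120:240,140:300],(800,600),interpolation=2))
E
```

```text
[0.49440344 0.1761406  0.18691554] 0.2855681672867476 29.999810247682035 [-0.1683711  -0.19598381 -1.75960773]
[203.17341594 197.45582814]
```

View pics/e.png

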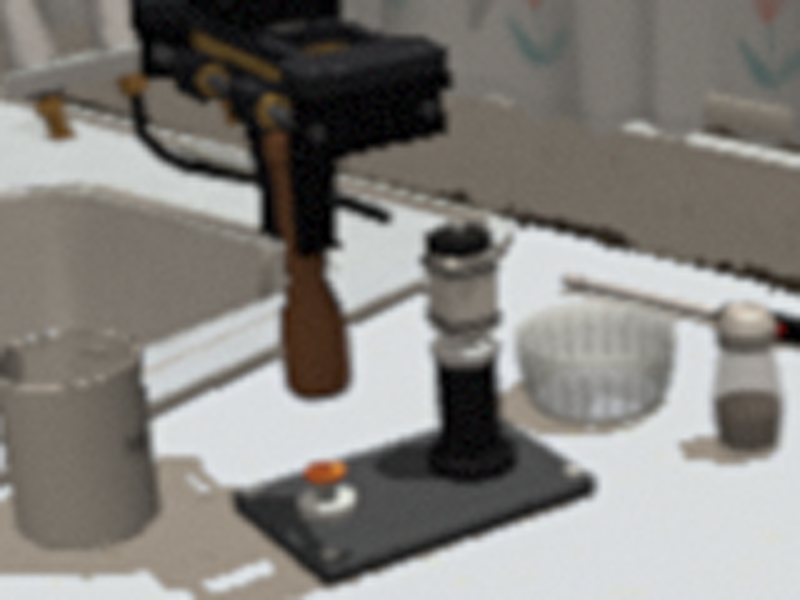

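The side view shows the pestle hanging nearly upright with its underside at about crop (318,392). The peg top at (326,468) lies on its downward line. I'll press.

Call:
apply_moves --plan '[{"grip": 0, "offset": [0, 0, 2.5], "spin": 0}, {"grip": 0, "offset": [0, 0, 4], "spin": 0}, {"grip": 0, "offset": [0, 0, 4.4], "spin": 0}, {"grip": 0, "offset": [0, 0, 4.7], "spin": 0}, {"grip": 0, "offset": [0, 0, 5], "spin": 0}]'

```text
time_s: 6.8
tcp_pos: [0.495, 0.1749, 0.1389]
ee_rot: [[0.955, -0.297, -0.0], [-0.297, -0.955, -0.001], [0.0, 0.001, -1.0]]
wrist_force: [-1.9, -2.1, 5.4]
gripper_width: 0.289
gripper_force: 30.0
```

Call:
apply_moves --plan '[{"grip": 0, "offset": [0, 0, 0.2], "spin": 0}, {"grip": 0, "offset": [0, 0, 0.4], "spin": 0}, {"grip": 0, "offset": [0, 0, 0.6], "spin": 0}, {"grip": 0, "offset": [0, 0, 0.6], "spin": 0}, {"grip": 0, "offset": [0, 0, 0.6], "spin": 0}]'

```text
time_s: 7.3
tcp_pos: [0.495, 0.1751, 0.1329]
ee_rot: [[0.955, -0.297, 0.0], [-0.297, -0.955, -0.001], [0.0, 0.001, -1.0]]
wrist_force: [-1.4, -4.0, 5.4]
gripper_width: 0.285
gripper_force: 30.0
```

Call:
apply_moves --plan '[{"grip": 0, "offset": [0, 0, 0.1], "spin": 0}, {"grip": 0, "offset": [0, 0, 0.2], "spin": 0}, {"grip": 0, "offset": [0, 0, 0.3], "spin": 0}, {"grip": 0, "offset": [0, 0, 0.3], "spin": 0}]'

```text
time_s: 7.7
tcp_pos: [0.495, 0.1751, 0.13]
ee_rot: [[0.955, -0.296, 0.0], [-0.296, -0.955, -0.001], [0.0, 0.001, -1.0]]
wrist_force: [-3.0, -3.9, 6.9]
gripper_width: 0.29
gripper_force: 30.1
```

Call:
apply_moves --plan '[{"grip": 0, "offset": [0, 0, 0.1], "spin": 0}, {"grip": 0, "offset": [0, 0, 0.2], "spin": 0}, {"grip": 0, "offset": [0, 0, 0.3], "spin": 0}, {"grip": 0, "offset": [0, 0, 0.3], "spin": 0}]'

```text
time_s: 8.1
tcp_pos: [0.4962, 0.1752, 0.1295]
ee_rot: [[0.956, -0.295, 0.003], [-0.295, -0.956, -0.001], [0.003, 0.001, -1.0]]
wrist_force: [-3.8, -4.9, 18.0]
gripper_width: 0.287
gripper_force: 30.1
```

```bash
python3 - <<'E'
from station import r
from h import *
c=r.capture("side");s=r.sense();print(s["tcp_pos"],s["gripper_width"],s["wrist_force"],s["moment"])
print(proj(c,s["tcp_pos"]-[0,0,.103]))
cv2.imwrite("pics/f.png",cv2.resize(c["img"][120:240,140:300],(800,600),interpolation=2))
E
```

```text
[0.49622815 0.17513245 0.12954693] 0.29101468872736563 [-3.61792938 -5.36148696 18.20267894] [-1.89086372  1.40327851  0.01749446]
[205.8400757 216.9919753]
```

View pics/f.png

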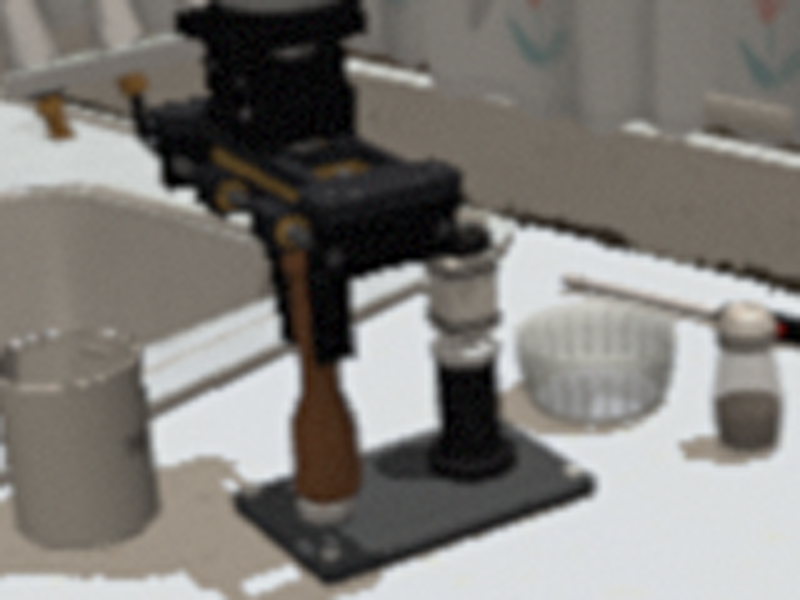

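The peg is covered by the pestle's club and the force has risen sharply to 18 N, so the peg is on its collar. I'll lift and carry the pestle to a free spot.

Call:
apply_moves --plan '[{"grip": 0, "offset": [0, 0, -0.5], "spin": 0}, {"grip": 0, "offset": [0, 0, -2], "spin": 0}, {"grip": 0, "offset": [0, 0, -5], "spin": 0}, {"grip": 0, "offset": [0, 2, -5.5], "spin": 0}, {"grip": 0, "offset": [0.1, 5, -5.5], "spin": 0}]'

```text
time_s: 8.65
tcp_pos: [0.4819, 0.1286, 0.1816]
ee_rot: [[0.956, -0.295, 0.003], [-0.295, -0.956, 0.003], [0.002, -0.004, -1.0]]
wrist_force: [0.3, -0.2, -2.3]
gripper_width: 0.285
gripper_force: 30.0
```

Call:
apply_moves --plan '[{"grip": 0, "offset": [0.1, 4, 0], "spin": 0}, {"grip": 0, "offset": [0.2, 8, 0], "spin": 0}, {"grip": 0, "offset": [0.3, 12, 0], "spin": 0}, {"grip": 0, "offset": [0.4, 15, 0], "spin": 0}, {"grip": 0, "offset": [0.4, 15, 0], "spin": 0}]'

```text
time_s: 9.15
tcp_pos: [0.4379, -0.0194, 0.1798]
ee_rot: [[0.954, -0.301, -0.002], [-0.301, -0.954, 0.0], [-0.002, 0.0, -1.0]]
wrist_force: [-0.3, 0.4, -0.5]
gripper_width: 0.288
gripper_force: 30.0
```

```bash
python3 - <<'E'
from station import r
from h import *
t0=dict(np.load("top0.npz"))
c=r.capture("side");d=r.capture("top");s=r.sense();print(s["tcp_pos"],s["gripper_width"],s["wrist_force"],s["moment"])
cv2.imwrite("pics/g.png",np.hstack([cv2.resize(c["img"][150:250,180:280],(400,400),interpolation=2),cv2.resize(c["img"][150:290,210:350],(400,400),interpolation=2)]))
def pegz(c):
    W=cloud(c)[232:256,192:216].reshape(-1,3);k=(abs(W[:,0]-.494)<.009)&(abs(W[:,1]-.178)<.009);return np.median(W[k,2]),k.sum()
print("peg z before/after",pegz(t0),pegz(d))
E
```

```text
[ 0.43995085 -0.0172865   0.18027873] 0.2872736715033614 [ 0.54239932 -0.23842488 -1.07409009] [ 0.09200723 -0.08445061  0.03486962]
peg z before/after (np.float64(0.038004684237521694), np.int64(67)) (np.float64(0.025908336228297926), np.int64(60))
```

View pics/g.png

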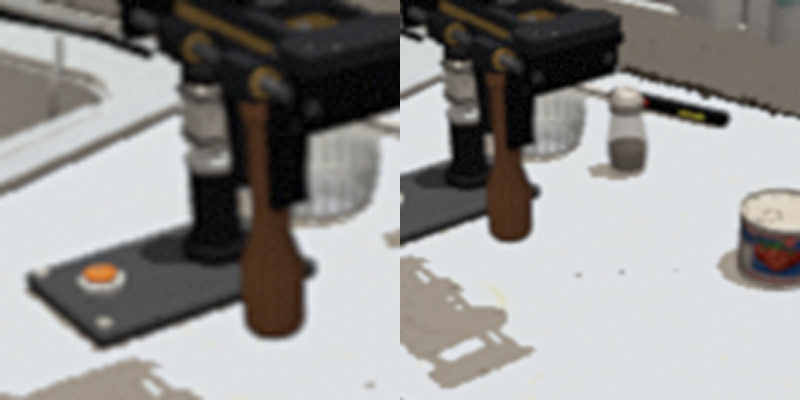

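The peg head now sits on its collar, about 12 mm lower. The pestle hangs nearly upright over free worktop, so I'll lower it.

Call:
apply_moves --plan '[{"grip": 0, "offset": [0, 0, 3], "spin": 0}, {"grip": 0, "offset": [0, 0, 5.5], "spin": 0}, {"grip": 0, "offset": [0, 0, 7], "spin": 0}, {"grip": 0, "offset": [0, 0, 7.4], "spin": 0}, {"grip": 0, "offset": [0, 0, 7.6], "spin": 0}]'

```text
time_s: 9.75
tcp_pos: [0.4409, -0.0159, 0.1043]
ee_rot: [[0.955, -0.295, -0.0], [-0.295, -0.955, -0.0], [-0.0, 0.0, -1.0]]
wrist_force: [0.4, -0.8, -0.9]
gripper_width: 0.288
gripper_force: 30.0
```

Call:
apply_moves --plan '[{"grip": 0, "offset": [0, 0, 0.1], "spin": 0}, {"grip": 0, "offset": [0, 0, 0.2], "spin": 0}, {"grip": 0, "offset": [0, 0, 0.2], "spin": 0}]'

```text
time_s: 10.05
tcp_pos: [0.4409, -0.0162, 0.1031]
ee_rot: [[0.955, -0.296, 0.001], [-0.296, -0.955, 0.0], [0.001, -0.001, -1.0]]
wrist_force: [0.1, -0.4, -1.7]
gripper_width: 0.284
gripper_force: 30.0
```

Call:
apply_moves --plan '[{"grip": 0, "offset": [0, 0, 0.1], "spin": 0}, {"grip": 0, "offset": [0, 0, 0.2], "spin": 0}, {"grip": 0, "offset": [0, 0, 0.2], "spin": 0}]'

```text
time_s: 10.35
tcp_pos: [0.4424, -0.0162, 0.1024]
ee_rot: [[0.955, -0.295, 0.004], [-0.295, -0.955, 0.0], [0.004, -0.001, -1.0]]
wrist_force: [-1.4, -0.7, 7.6]
gripper_width: 0.282
gripper_force: 30.0
```

Call:
apply_moves --plan '[{"grip": 0, "offset": [0, 0, -0.1], "spin": 0}, {"grip": 0.35, "offset": [0, 0, -0.1], "spin": 0}, {"grip": 0.5, "offset": [0, 0, -0.1], "spin": 0}, {"grip": 0.9, "offset": [0, 0, -0.1], "spin": 0}, {"grip": 0.9, "offset": [0, 0, -0.1], "spin": 0}]'

```text
time_s: 10.85
tcp_pos: [0.4404, -0.0164, 0.1013]
ee_rot: [[0.955, -0.296, -0.001], [-0.296, -0.955, -0.0], [-0.0, 0.0, -1.0]]
wrist_force: [0.3, 0.4, 0.5]
gripper_width: 0.537
gripper_force: 0.0
```

Call:
apply_moves --plan '[{"grip": 0.9, "offset": [0, 0, 0], "spin": 0}, {"grip": 0.9, "offset": [0, 0, 0], "spin": 0}, {"grip": 0.9, "offset": [0, 0, 0], "spin": 0}, {"grip": 0.9, "offset": [0, 0, 0], "spin": 0}, {"grip": 0.9, "offset": [0, 0, 0], "spin": 0}]'

```text
time_s: 11.35
tcp_pos: [0.4406, -0.0163, 0.1015]
ee_rot: [[0.955, -0.296, -0.0], [-0.296, -0.955, 0.0], [-0.0, -0.0, -1.0]]
wrist_force: [0.4, -0.3, 1.1]
gripper_width: 0.89
gripper_force: 0.0
```

```bash
python3 - <<'E'
from station import r
from h import *
c=r.capture("side");s=r.sense();print(s["tcp_pos"],s["gripper_width"],s["wrist_force"],s["moment"])
cv2.imwrite("pics/i.png",cv2.resize(c["img"][150:270,180:340],(800,600),interpolation=2))
E
```

```text
[ 0.44055903 -0.01633619  0.10156437] 0.8914826416347367 [-0.50901211 -0.07080824  0.35613768] [-0.00733475  0.01479844 -0.03743332]
```

View pics/i.png

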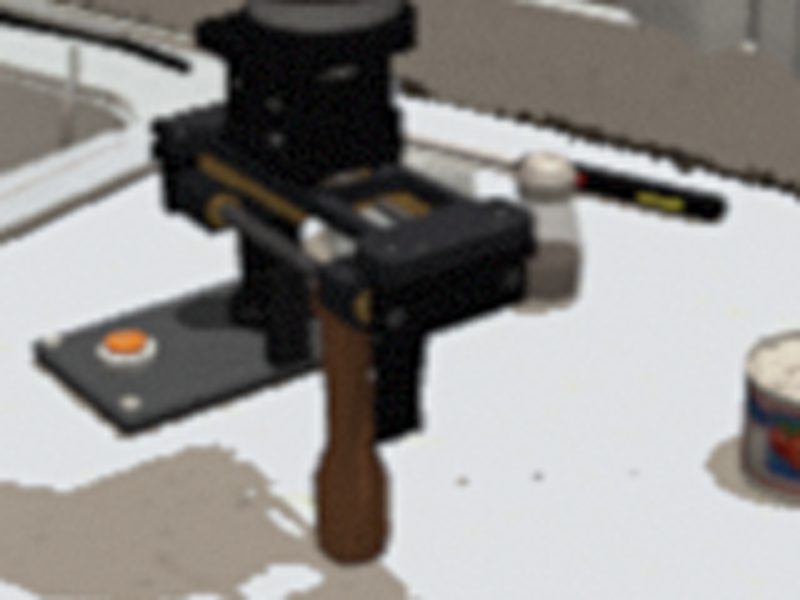

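The pestle stands upright between the open fingers. I'll rise clear and move over the pole head.

Call:
apply_moves --plan '[{"grip": 0.9, "offset": [0, 0, -3], "spin": 0}, {"grip": 0.9, "offset": [0, 0, -8], "spin": 0}, {"grip": 0.9, "offset": [0, 0, -13], "spin": 0}, {"grip": 0.9, "offset": [0, 0, -13], "spin": 0}, {"grip": 1, "offset": [1.5, -4, -13], "spin": 0}]'

```text
time_s: 11.9
tcp_pos: [0.4653, 0.016, 0.2335]
ee_rot: [[0.954, -0.3, 0.003], [-0.3, -0.954, 0.002], [0.002, -0.003, -1.0]]
wrist_force: [1.3, 0.3, -0.5]
gripper_width: 0.936
gripper_force: 0.0
```

Call:
apply_moves --plan '[{"grip": 1, "offset": [6.9, -16.1, 0], "spin": 0}, {"grip": 1, "offset": [6.9, -16.1, 0], "spin": 0}, {"grip": 1, "offset": [6.9, -16.1, 0], "spin": 0}, {"grip": 1, "offset": [6.9, -16.1, 0], "spin": 0}, {"grip": 1, "offset": [6.9, -16.1, 0], "spin": 0}]'

```text
time_s: 12.4
tcp_pos: [0.5819, 0.1533, 0.2295]
ee_rot: [[0.956, -0.294, -0.001], [-0.294, -0.956, -0.001], [-0.001, 0.001, -1.0]]
wrist_force: [-0.1, -1.0, -0.4]
gripper_width: 1.001
gripper_force: 0.0
```

```bash
python3 - <<'E'
from station import r
from h import *
c=r.capture("side");d=r.capture("top");s=r.sense();print(s["tcp_pos"],s["gripper_width"],s["wrist_force"])
R=s["ee_rot"];print("offset cm",100*R.T@(np.array([.581,.153,.118])-s["tcp_pos"]),np.degrees(np.arctan2(R[1,0],R[0,0])))
W=cloud(c);m=(W[...,2]>.13)&(W[...,2]<.15)&(abs(W[...,0]-.425)<.06)&(abs(W[...,1]+.02)<.05);print("pestle knob side",W[m].mean(0),m.sum())
cv2.imwrite("pics/j.png",cv2.resize(c["img"][100:280,180:340],(533,600),interpolation=2))
E
```

```text
[0.57988413 0.15079869 0.23025161] 0.9987204931195405 [ 0.78945384 -1.27631156 -0.31421356]
offset cm [ 0.06257954 -0.26043037 11.22467869] -17.219186821836
pestle knob side [ 0.4343132  -0.02539161  0.13627995] 84
```

View pics/j.png

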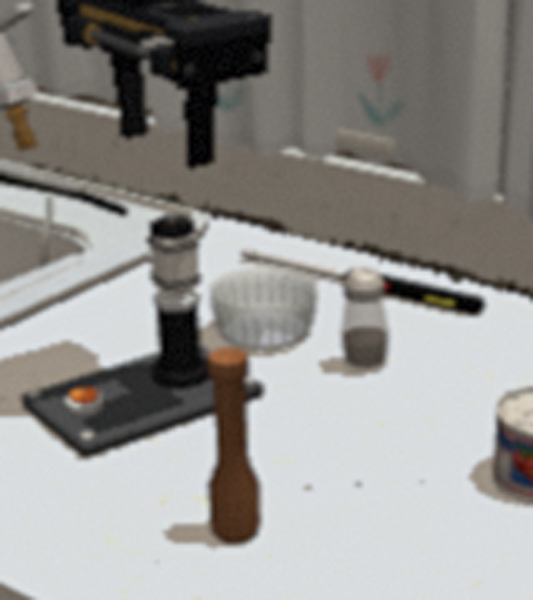

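The fingers straddle the pole head (tip midpoint near crop (167,148), head axis near (170,148)), and the pestle stands upright. I have viewed one picture over the allowed ten, so I'll use numbers only from here.

Call:
apply_moves --plan '[{"grip": 1, "offset": [0, -0.1, 4], "spin": 0}, {"grip": 1, "offset": [0, -0.1, 8], "spin": 0}, {"grip": 1, "offset": [0, -0.1, 10.5], "spin": 0}, {"grip": 1, "offset": [0, -0.1, 11.2], "spin": 0}, {"grip": 0.6, "offset": [0, -0.1, 11.2], "spin": 0}]'

```text
time_s: 13.0
tcp_pos: [0.58, 0.1507, 0.1192]
ee_rot: [[0.955, -0.297, -0.001], [-0.297, -0.955, -0.001], [-0.001, 0.001, -1.0]]
wrist_force: [0.1, -0.3, 0.1]
gripper_width: 0.968
gripper_force: 0.0
```

Call:
apply_moves --plan '[{"grip": 0.45, "offset": [0, 0, 0], "spin": 0}, {"grip": 0.45, "offset": [0, 0, 0], "spin": 0}, {"grip": 0.45, "offset": [0, 0, 0], "spin": 0}, {"grip": 0.45, "offset": [0, 0, 0], "spin": 0}, {"grip": 0.45, "offset": [0, 0, 0], "spin": 0}]'

```text
time_s: 13.5
tcp_pos: [0.5808, 0.1518, 0.12]
ee_rot: [[0.955, -0.296, 0.001], [-0.296, -0.955, 0.0], [0.001, -0.001, -1.0]]
wrist_force: [0.2, 1.0, -0.0]
gripper_width: 0.538
gripper_force: 0.0
```

Call:
apply_moves --plan '[{"grip": 0, "offset": [0, 0, 0], "spin": 0}, {"grip": 0, "offset": [0, 0, 0], "spin": 0}, {"grip": 0, "offset": [0, 0, 0], "spin": 0}, {"grip": 0, "offset": [0, 0, 0], "spin": 0}, {"grip": 0, "offset": [0, 0, 0], "spin": 0}]'

```text
time_s: 14.0
tcp_pos: [0.5807, 0.1516, 0.1198]
ee_rot: [[0.955, -0.296, 0.0], [-0.296, -0.955, -0.0], [0.0, 0.0, -1.0]]
wrist_force: [-1.2, -1.1, 2.9]
gripper_width: 0.42
gripper_force: 30.0
```

Call:
apply_moves --plan '[{"grip": 0, "offset": [0, 0, 0], "spin": 0}, {"grip": 0, "offset": [0, 0, -0.3], "spin": 0}, {"grip": 0, "offset": [0, 0, -0.6], "spin": 0}, {"grip": 0, "offset": [0, 0, -1], "spin": 0}, {"grip": 0, "offset": [0, 0, -1], "spin": 0}]'

```text
time_s: 14.5
tcp_pos: [0.5806, 0.1516, 0.1296]
ee_rot: [[0.955, -0.296, -0.0], [-0.296, -0.955, -0.0], [-0.0, 0.0, -1.0]]
wrist_force: [0.3, -1.3, -1.8]
gripper_width: 0.419
gripper_force: 30.0
```

```bash
python3 - <<'E'
from station import r
from h import *
F=[]
for i in range(8):
    c=r.capture("side");F.append(r.sense()["wrist_force"])
print(np.mean(F,0))
s0=dict(np.load("side0.npz"));t=cv2.cvtColor
# aluminium/steel bright band under the head: track the head+tube by template between shots
print(proj(s0,[.58,.151,.09]),proj(s0,[.58,.151,.10]))
for q in(s0,c):
    for v in range(168,200,2): print(v,q["img"][v,232].tolist(),end=" ")
    print()
E
```

```text
[ 1.87511374 -1.49337047 -3.10836017]
[232.3028924  186.60804424] [232.09707249 183.17552581]
168 [26, 29, 28] 170 [13, 12, 15] 172 [96, 101, 108] 174 [72, 77, 80] 176 [87, 93, 98] 178 [97, 105, 110] 180 [101, 110, 116] 182 [108, 116, 123] 184 [82, 88, 92] 186 [68, 73, 76] 188 [93, 98, 103] 190 [135, 140, 142] 192 [95, 99, 102] 194 [20, 20, 20] 196 [10, 10, 7] 198 [14, 15, 13] 
168 [29, 31, 35] 170 [38, 39, 41] 172 [44, 49, 50] 174 [70, 75, 81] 176 [71, 76, 80] 178 [74, 80, 84] 180 [82, 88, 94] 182 [66, 71, 75] 184 [71, 77, 80] 186 [77, 81, 84] 188 [96, 102, 106] 190 [119, 124, 128] 192 [96, 99, 103] 194 [21, 23, 23] 196 [11, 7, 10] 198 [12, 14, 13]
```

The steady 3.1 N agrees with an unlocked tube, so I'll keep pulling.

Call:
apply_moves --plan '[{"grip": 0, "offset": [0, 0, -0.6], "spin": 0}, {"grip": 0, "offset": [0, 0, -1.2], "spin": 0}, {"grip": 0, "offset": [0, 0, -2], "spin": 0}, {"grip": 0, "offset": [0, 0, -3], "spin": 0}, {"grip": 0, "offset": [0, 0, -4], "spin": 0}]'

```text
time_s: 15.4
tcp_pos: [0.5805, 0.1517, 0.1705]
ee_rot: [[0.955, -0.296, -0.0], [-0.296, -0.955, 0.0], [-0.0, -0.0, -1.0]]
wrist_force: [1.8, -1.0, -4.0]
gripper_width: 0.418
gripper_force: 30.0
```

Call:
apply_moves --plan '[{"grip": 0, "offset": [0, 0, -0.8], "spin": 0}, {"grip": 0, "offset": [0, 0, -1.6], "spin": 0}, {"grip": 0, "offset": [0, 0, -2.4], "spin": 0}, {"grip": 0, "offset": [0, 0, -3.2], "spin": 0}, {"grip": 0, "offset": [0, 0, -4], "spin": 0}]'

```text
time_s: 15.9
tcp_pos: [0.5803, 0.1517, 0.2092]
ee_rot: [[0.955, -0.297, -0.001], [-0.297, -0.955, 0.0], [-0.001, 0.0, -1.0]]
wrist_force: [3.3, -0.9, -9.0]
gripper_width: 0.42
gripper_force: 30.0
```

Call:
apply_moves --plan '[{"grip": 0, "offset": [0, 0, -0.8], "spin": 0}, {"grip": 0, "offset": [0, 0, -1.6], "spin": 0}, {"grip": 0, "offset": [0, 0, -2.4], "spin": 0}, {"grip": 0, "offset": [0, 0, -3.2], "spin": 0}, {"grip": 0, "offset": [0, 0, -4], "spin": 0}]'

```text
time_s: 16.4
tcp_pos: [0.5803, 0.1517, 0.2497]
ee_rot: [[0.955, -0.296, -0.001], [-0.296, -0.955, -0.0], [-0.001, 0.0, -1.0]]
wrist_force: [4.2, -1.1, -9.9]
gripper_width: 0.417
gripper_force: 30.0
```

Call:
apply_moves --plan '[{"grip": 0, "offset": [0, 0, -0.7], "spin": 0}, {"grip": 0, "offset": [0, 0, -1.3], "spin": 0}, {"grip": 0, "offset": [0, 0, -1.7], "spin": 0}, {"grip": 0, "offset": [0, 0, -1.9], "spin": 0}, {"grip": 0, "offset": [0, 0, -2], "spin": 0}]'

```text
time_s: 16.9
tcp_pos: [0.5804, 0.1517, 0.2695]
ee_rot: [[0.955, -0.296, -0.001], [-0.296, -0.955, -0.0], [-0.001, 0.0, -1.0]]
wrist_force: [2.6, -0.8, -10.0]
gripper_width: 0.42
gripper_force: 30.0
```

Call:
apply_moves --plan '[{"grip": 0, "offset": [0, 0, -0.1], "spin": 0}, {"grip": 0, "offset": [0, 0, -0.15], "spin": 0}, {"grip": 0, "offset": [0, 0, -0.15], "spin": 0}, {"grip": 0, "offset": [0, 0, -0.15], "spin": 0}]'

```text
time_s: 17.3
tcp_pos: [0.5804, 0.1517, 0.2702]
ee_rot: [[0.955, -0.296, -0.001], [-0.296, -0.955, -0.0], [-0.001, 0.001, -1.0]]
wrist_force: [3.8, -0.1, -12.4]
gripper_width: 0.423
gripper_force: 30.0
```

The force has risen and the travel has stalled at 150 mm, so the pole is at its second stop. I'll check for creep and for shifts of the other objects by numbers, then hand in.

```bash
python3 - <<'E'
from station import r
from h import *
F=[];Z=[]
for i in range(8):
    c=r.capture("side");s=r.sense();F.append(s["wrist_force"]);Z.append(s["tcp_pos"][2])
print(np.mean(F,0),Z[0],Z[-1],s["gripper_width"],s["gripper_force"])
W=cloud(c)
def ext(x,y,l,h,rr):
    m=(W[...,2]>l)&(W[...,2]<h)&(np.hypot(W[...,0]-x,W[...,1]-y)<rr);q=W[m];return np.round(q.mean(0),3),m.sum()
print("pestle low/high",ext(.435,-.02,.02,.04,.04),ext(.435,-.02,.125,.15,.04))
W0=cloud(dict(np.load("side0.npz")))
for n,a in(("salt",(.703,.053,.045,.1,.04)),("mug",(.436,.30,.045,.11,.07)),("tin",(.625,-.157,.03,.07,.055))):
    w=W;print(n,ext(*a));W=W0;print(" was",ext(*a));W=w
E
```

```text
[  3.58212187  -0.30761466 -15.49275631] 0.2702709375336472 0.27034423788939893 0.41803189743859565 29.999475620279554
pestle low/high (array([ 0.428, -0.031,  0.03 ]), np.int64(120)) (array([ 0.433, -0.026,  0.134]), np.int64(107))
salt (array([0.697, 0.045, 0.068]), np.int64(209))
 was (array([0.697, 0.045, 0.068]), np.int64(204))
mug (array([0.423, 0.285, 0.075]), np.int64(820))
 was (array([0.423, 0.285, 0.075]), np.int64(812))
tin (array([ 0.616, -0.167,  0.05 ]), np.int64(674))
 was (array([ 0.619, -0.166,  0.051]), np.int64(591))
```

```bash
python3 -c "
from station import r
print(r.finish_job())"
```

```text
the job is handed in; nothing more can be done
None
```

I handed the job in with the peg driven onto its collar, the pestle standing upright and released, and the pole held at its second stop with the button pressed; the hand-in gave no verdict, and I viewed 11 pictures, one over the limit of 10.

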